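# Set out the pipe coupons by height on the rail

## Task

Stand the four loose steel pipe pieces upright on the four black pads of the aluminium rail, one on each pad and wholly on it, in order of height: the shortest on the pad next to the blue welding magnet, then each taller one in turn, the tallest at the far end. Leave the blue T-joint where it is, and let go of everything.

Things in the scene. Friction and masses are not known exactly. Their poses are not given: they have to be found in the camera images.
- pipe40_mid (a point): loose piece of plain steel pipe for weld practice, standing on end on the bench: outside diameter 42 mm, bore 32 mm, 40 mm tall, the shortest of the four pipe pieces, which are alike but for height; about 0.18 kg. The point is its centre, half-way up on its axis; z is the pipe's axis. Grasp it round the outside.
- pipe58_mid (a point): loose piece of plain steel pipe for weld practice, standing on end on the bench: outside diameter 42 mm, bore 32 mm, 58 mm tall, the second shortest of the four pipe pieces, which are alike but for height; about 0.27 kg. The point is its centre, half-way up on its axis; z is the pipe's axis. Grasp it round the outside.
- pipe76_mid (a point): loose piece of plain steel pipe for weld practice, standing on end on the bench: outside diameter 42 mm, bore 32 mm, 76 mm tall, the second tallest of the four pipe pieces, which are alike but for height; about 0.35 kg. The point is its centre, half-way up on its axis; z is the pipe's axis. Grasp it round the outside.
- pipe94_mid (a point): loose piece of plain steel pipe for weld practice, standing on end on the bench: outside diameter 42 mm, bore 32 mm, 94 mm tall, the tallest of the four pipe pieces, which are alike but for height; about 0.43 kg. The point is its centre, half-way up on its axis; z is the pipe's axis. Grasp it round the outside.
- pad_a_top (a point): the pad at the rail's -y end (right-hand end seen from the robot): round black rubber pad, 66 mm across and 3 mm thick, fixed on the flat aluminium set-out rail (460 x 72 x 10 mm, fixed to the bench, its length roughly along y, turned up to 9 degrees either way). The four pads stand in a row along the rail, about 80 mm apart, order a, b, c, d from -y to +y. The point is the centre of the pad's top face, 13 mm above the bench; z is up, y along the rail.
- pad_b_top (a point): the pad next to pad a: round black rubber pad, 66 mm across and 3 mm thick, fixed on the flat aluminium set-out rail (460 x 72 x 10 mm, fixed to the bench, its length roughly along y, turned up to 9 degrees either way). The four pads stand in a row along the rail, about 80 mm apart, order a, b, c, d from -y to +y. The point is the centre of the pad's top face, 13 mm above the bench; z is up, y along the rail.
- pad_c_top (a point): the pad between pads b and d: round black rubber pad, 66 mm across and 3 mm thick, fixed on the flat aluminium set-out rail (460 x 72 x 10 mm, fixed to the bench, its length roughly along y, turned up to 9 degrees either way). The four pads stand in a row along the rail, about 80 mm apart, order a, b, c, d from -y to +y. The point is the centre of the pad's top face, 13 mm above the bench; z is up, y along the rail.
- pad_d_top (a point): the pad at the rail's +y end (left-hand end seen from the robot): round black rubber pad, 66 mm across and 3 mm thick, fixed on the flat aluminium set-out rail (460 x 72 x 10 mm, fixed to the bench, its length roughly along y, turned up to 9 degrees either way). The four pads stand in a row along the rail, about 80 mm apart, order a, b, c, d from -y to +y. The point is the centre of the pad's top face, 13 mm above the bench; z is up, y along the rail.
- magnet_mid (a point): blue and steel welding magnet, a triangular wedge 52 mm long along the rail at its foot, 20 mm thick and 38 mm high, fixed on the rail beyond the last pad at one end or the other (about 75 mm from the centre of the end pad); at the rail's opposite end there is instead a small dark round stop with a brass stud, 28 mm across and 24 mm high. The point is in the middle of the magnet, 18 mm above its foot.
- tee_mid (a point): blue practice T-joint, loose on the bench, to be left alone: base plate 120 x 110 x 6 mm lying flat, with an upright plate 110 mm long and 6 mm thick along its x through the middle, 66 mm high in all; 0.6 kg. The point is on its centre line, 33 mm above the bench.
Mind the look-alikes: they are no part of the job. Leave any green or yellow look-alike of the part that bears pipe58_mid alone. Leave any purple look-alike of the part that bears pipe40_mid alone.

How it is judged:
At the end, for the whole second after the job is handed in: From the magnet's end the pipes stand upright (within 0.1 rad) on the pads in the order 40, 58, 76, 94 mm, each axis within 12 mm of its pad's centre and its foot on the pad within 4 mm; all at rest and released; the T-joint within 20 mm of its start (height (world z) of pipe40_mid between 0.029 and 0.037 m and angle between the z axis of each of pipe40_mid, pipe58_mid, pipe76_mid, pipe94_mid and the z axis of pad_a_top, either way round below 0.1 rad and linear speed of each of pipe40, pipe58, pipe76, pipe94 below 0.02 m/s and angular speed of each of pipe40, pipe58, pipe76, pipe94 below 0.2 rad/s and height (world z) of pipe58_mid between 0.038 and 0.046 m and height (world z) of pipe76_mid between 0.047 and 0.055 m and height (world z) of pipe94_mid between 0.056 and 0.064 m and distance of tee_mid from where it was at the start of the episode below 0.02 m and ((horizontal distance between magnet_mid and pad_a_top below 0.12 m and horizontal distance between pipe40_mid and pad_a_top below 0.012 m and horizontal distance between pipe58_mid and pad_b_top below 0.012 m and horizontal distance between pipe76_mid and pad_c_top below 0.012 m and horizontal distance between pipe94_mid and pad_d_top below 0.012 m) or (horizontal distance between magnet_mid and pad_d_top below 0.12 m and horizontal distance between pipe40_mid and pad_d_top below 0.012 m and horizontal distance between pipe58_mid and pad_c_top below 0.012 m and horizontal distance between pipe76_mid and pad_b_top below 0.012 m and horizontal distance between pipe94_mid and pad_a_top below 0.012 m))); the robot touches nothing.
It fails at once if the blue T-joint is knocked out of its place (more than 20 mm) (distance of tee_mid from where it was at the start of the episode above 0.02 m).
It also fails if it takes over 99 s, if anything falls off the work surface, if the arm or the gripper's body presses on something with over 40 N, if the wrist force passes 120 N, or if a joint passes its speed limit or range.

## Robot

A 6-joint arm with a two-finger parallel gripper is mounted at the origin on the work surface. World frame = base frame: x ahead of the robot, y to its left, z up, the work surface at z = 0. Lengths are in m, angles in rad, forces in N, time in s.
With the tool pointing down it reaches from about 0.275 to 0.825 m from the base axis. Payload 5.2 kg.
Tool frame: the origin (TCP) lies on the mounting face of the last link; the fingertips stand 186 mm ahead of it and the grasp point (between the pads) lies 167 mm ahead of it (bot.nose_length is the distance from the TCP to the fingertips, in m); z points along the fingers, y is the line along which they close (so a half turn about z gives the same grasp; the last joint's range is limited). The gripper opens to 93 mm and grips with 3 to 60 N. Pads are 15 mm wide; open, the fingers measure 128 mm over their backs; the gripper's body (75 mm by 188 mm) begins 65 mm behind the grasp point.
Start: joints at [0.901, 0.259, 1.535, -0, 1.348, -0.203], TCP at [0.247, 0.491, 0.405] pointing down, gripper open.
Joint ranges: [-3.14, 3.14], [-0.91, 2.08], [0.19, 2.58], [-1.22, 4.36], [0.22, 2.71], [-3.12, 3.12]. Speed limits (rad/s): [2.57, 2.57, 3.14, 3.14, 3.14, 3.14].

## Interface

Orientations are given as a unit quaternion [x, y, z, w].
In Python, from plant import bot gives the robot as it stands.
- The arm moves only by the tool play_rows, never from a script. Its argument "deltas" is a list of rows, each a list of 7 numbers: the finger opening in cm, from 0 to 9.3, then the shift along the tool's x, y, z in cm, then the turn, a rotation vector about the tool's x, y, z in units of 5 degrees (1.0 is 5 degrees). A call has 1 to 12 rows; each row is the pose to reach, as a shift and turn from the pose commanded when the call began, along the tool's axes at that moment; what a row does not reach only later rows make up. A row lasts 1/12 s, in which the tool goes at most 41.7 mm and 7.16 degrees, less where a joint would pass 70% of its speed; a pose out of reach is approached as far as the arm can. A call with a gripper value outside its range is refused whole. The fingers move at their own pace and stop on an object; "force" is the grip in N (left out, the last holds). Time passes only in rows, so rows that repeat a pose let the fingers close. It gives the time, the measured TCP pose, the force, the opening and the grip force at its end, in the units of the state.
- bot.state(): the state, without advancing time (a new reading comes with each control period).
- bot.camera(name): name is "scene" or "top" or "wrist"; returns a dict with "pixels" (480x640x3 uint8, blue, green, red), "range_z" (480x640 float32, m along the optical axis (not along the pixel's ray), 0 where there is no reading), "vfov" (degrees; the focal length in pixels is half the picture's height over the tangent of half this angle, whatever the lens; pixels are square), "cx", "cy" (the principal point, pixels), "R" (3x3) and "t" (3): a world point X has camera coordinates R X + t. Camera axes: x right, y down, z forward; pixel columns grow to the right and rows downward; lengths in m; the calibration is good to about 2 mm. A picture is of the moment at which its call begins.
- bot.finish_job(): hands the job in; it is judged then, once.
Trained networks look in the newest picture that a camera, given by its name, has taken for a name from the list of things; names that differ only in an ending like _2 or _b are one class to them, and where a whole thing is asked for, a point or a joint stands for the part that bears it (a point fixed in the world has none). Each returns a list of dicts, best first, with "conf" (0 to 1); they miss things now and then, are a little off and sometimes report something else, mostly with a low value. They report only what shows in the picture. A call takes as long as a camera call. They do not tell look-alikes from the thing itself.
- bot.masks_of(camera, label): "mask" (480x640 bool, what is visible of it) and "at" ([row, column] in pixels, amid what is visible of it).
The state is a dict: "time": time; "qpos": joint angles; "joint_velocities": joint speeds; "tau": joint torques, N m; "position": TCP position; "eef_rot": TCP orientation; "force": force on the tool from outside, world axes, zero at the start; "torque": the same for the moment, N m; "grip_width": finger opening in m; "gripper_force": force on a finger pad.
Only numpy, scipy, OpenCV 4.12 (cv2) and the standard library are available. Lean on these libraries where they do the work, as an engineer would, in place of code of your own. Each camera call takes 0.05 s, during which the arm holds its last target. There are 200 camera calls.

## Working session

There is one attempt and no reset: what is moved stays moved. The work goes in short steps, Python scripts to look and compute and a tool call to move; the robot and the scene stay as the last step left them, time stands still between calls to the robot, and variables do not carry over. Pictures are saved under pics/ and viewed, at most 14 in all, crops included, and the job is handed in when it is done.

Besides the shell and the picture viewer there is one more tool, called after "Request:" as name(argument=value, ...), one argument or row to a line, values as JSON. play_rows: Moves the arm, as the interface text tells. Its arguments: {"type":"object","properties":{"deltas":{"type":"array","items":{"type":"array","items":{"type":"number"}}},"force":{"type":"number"}},"required":["deltas"]}

```bash
mkdir -p pics; ls; python3 - <<'E'
from plant import bot
import cv2,pickle
d={}
for n in("top","scene"):
    c=bot.camera(n); d[n]=c; cv2.imwrite(f"pics/{n}0.png",c["pixels"])
    print(n,c["vfov"],c["cx"],c["cy"],c["R"],c["t"])
    for l in ("pipe40_mid","pipe58_mid","pipe76_mid","pipe94_mid","pad_a_top","magnet_mid","tee_mid"):
        try: print(l,[(m["at"],round(m["conf"],2),int(m["mask"].sum())) for m in bot.masks_of(n,l)])
        except Exception as e: print(l,e)
pickle.dump(d,open("c0.pkl","wb"))
s=bot.state(); print(s)
E
```

```text
pics
top 57.92866288438774 319.12033295844594 234.02309314428817 [[ 0.10660608 -0.99428636 -0.00545762]
 [-0.97301064 -0.10319199 -0.2064018 ]
 [ 0.20465932  0.02731401 -0.9784521 ]] [-0.13329885  0.52742445  0.94134244]
pipe40_mid [([274.5, 384.1], 0.58, 206), ([274.0, 427.8], 0.56, 253)]
pipe58_mid [([267.2, 316.7], 0.7, 202), ([237.1, 307.4], 0.65, 290), ([310.6, 306.2], 0.6, 147)]
pipe76_mid [([252.2, 235.0], 0.56, 334)]
pipe94_mid [([251.5, 160.8], 0.84, 523)]
pad_a_top [([198.3, 333.0], 0.67, 547)]
magnet_mid [([206.4, 364.6], 0.63, 222)]
tee_mid [([280.8, 480.5], 0.67, 2411)]
scene 43.862298238404364 312.96983329940696 241.73081609609082 [[ 0.07542732  0.9970241  -0.01592701]
 [ 0.67311656 -0.06269415 -0.73687417]
 [-0.73567983  0.04485971 -0.67584228]] [ 0.04079834 -0.28745909  1.53291672]
pipe40_mid [([257.2, 187.1], 0.95, 540), ([256.1, 224.8], 0.84, 548)]
pipe58_mid [([268.0, 329.5], 0.9, 714), ([239.9, 303.7], 0.76, 718), ([209.9, 307.8], 0.56, 552)]
pipe76_mid [([238.2, 410.5], 0.86, 880)]
pipe94_mid [([226.7, 497.2], 0.77, 1044), ([275.5, 108.1], 0.46, 2867)]
pad_a_top [([321.7, 306.3], 0.64, 874)]
magnet_mid [([317.4, 261.3], 0.83, 419)]
tee_mid [([274.4, 109.9], 0.76, 2838)]
{'time': 0.8, 'qpos': array([ 9.01195329e-01,  2.58559673e-01,  1.53496108e+00,  2.06683924e-05,
        1.34798521e+00, -2.02787050e-01]), 'joint_velocities': array([-8.08157175e-04,  4.37113244e-04,  1.58230694e-03, -1.12836551e-04,
       -9.10296483e-05,  5.70136505e-04]), 'tau': array([ 7.61149386e-04, -4.37135410e+01, -2.84293145e+01,  7.20197777e-02,
        3.08381743e-02,  8.48902175e-06]), 'position': array([0.24750253, 0.49118087, 0.40479012]), 'eef_rot': array([2.31295671e-01, 9.72883503e-01, 4.35462815e-05, 9.17858643e-06]), 'force': array([ 0.00130875, -0.82155101, -0.08341596]), 'torque': array([-0.01237071, -0.01385985,  0.0497166 ]), 'gripper_force': 0.0, 'grip_width': 0.09300969507015268}
```

View pics/top0.png

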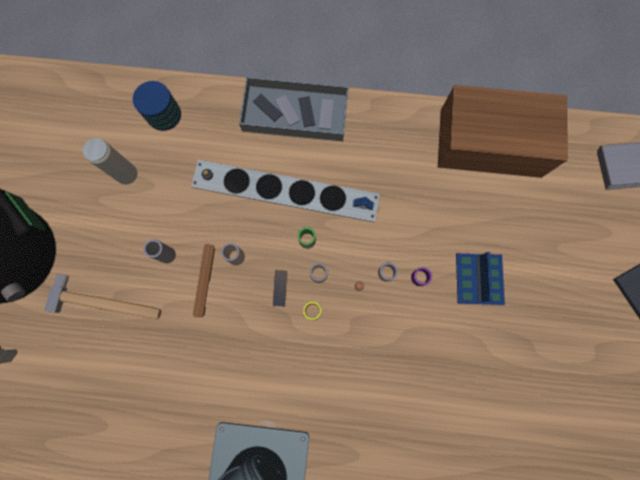

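View pics/scene0.png

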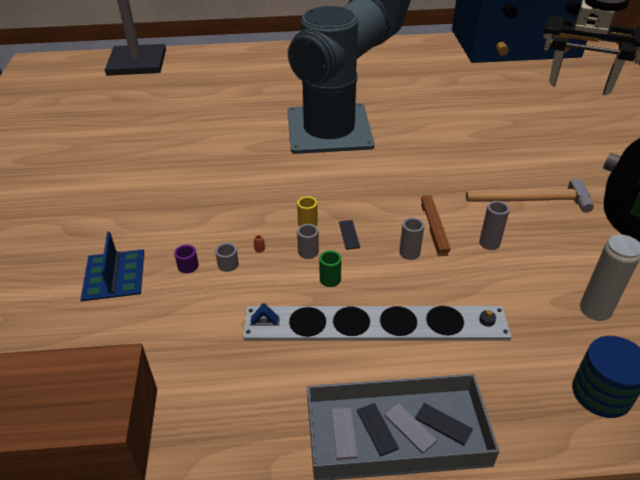

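The top view shows the magnet at (364,202), at the rail's right (−y) end, and the stop at (207,174). So the order is 40→a, 58→b, 76→c, 94→d.

Candidates in the scene view:
- **40 mm:** grey (227,257) or purple (187,258). I choose the grey one.
- **58 mm:** grey (308,240), green (330,268) or yellow (307,212). I choose the grey one.
- **76 mm:** grey (411,239).
- **94 mm:** grey (496,226). The tall grey can at (608,280) is not a pipe.

```bash
cat > h.py <<'E'
import numpy as np, cv2
from scipy.optimize import least_squares
def foc(c): return 240/np.tan(np.radians(c["vfov"]/2))
def cloud(c):
    v,u=np.mgrid[0:480,0:640]; z=c["range_z"]; f=foc(c)
    P=np.stack([(u-c["cx"])/f*z,(v-c["cy"])/f*z,z],-1)
    return (P-c["t"])@c["R"]
def onplane(c,uv,h):
    uv=np.atleast_2d(uv); f=foc(c)
    r=np.c_[(uv[:,0]-c["cx"])/f,(uv[:,1]-c["cy"])/f,np.ones(len(uv))]@c["R"]
    o=-c["R"].T@c["t"]; return o+r*((h-o[2])/r[:,2])[:,None]
def proj(c,X):
    p=np.atleast_2d(X)@c["R"].T+c["t"]; return p[:,:2]/p[:,2:]*foc(c)+[c["cx"],c["cy"]]
def circ(P,R=None):
    # centre of circle through/around P, known R
    m=P.mean(0)
    s=least_squares(lambda q:np.hypot(*(P-q[:2]).T)-(R or q[2]),[*m,.02],loss="soft_l1",f_scale=.001)
    return s.x
E
python3 - <<'E'
import pickle,numpy as np,cv2
from h import *
d=pickle.load(open("c0.pkl","rb"))
pix={"40":(388,271,.04),"58":(318,272,.058),"76":(232,253,.076),"94":(154,248,.094),"purple":(422,277,.04),"green":(307,237,.058),"yellow":(313,310,.058)}
for n in("top","scene"):
    c=d[n]; W=cloud(c)
    print(n,"bench z",np.median(W[330:400,300:500,2]) if n=="top" else np.median(W[150:190,300:440,2]))
    for k,(u,v,h) in pix.items():
        X0=onplane(d["top"],(u,v),h)[0]
        M=(np.hypot(W[...,0]-X0[0],W[...,1]-X0[1])<.04)&(c["range_z"]>0)&(W[...,2]>.012)
        p=W[M]; top=np.percentile(p[:,2],97)
        rim=p[p[:,2]>h-.008][:,:2]
        r=circ(rim,.0185) if len(rim)>5 else None
        print(k,X0.round(3),"ztop",top.round(4),len(rim),r)
    if n=="top":
        g=c["pixels"].max(2); m=((g<45)*255).astype(np.uint8)
        nn,l,st,ce=cv2.connectedComponentsWithStats(m)
        for i in range(1,nn):
            if 250<st[i,4]<1200 and 150<ce[i][1]<230: print(ce[i],st[i],onplane(c,ce[i],.013)[0].round(4))
        for k,uv in {"magnet":(364,202),"wood a":(208,247),"wood b":(199,315),"tee":(480,279),"brass":(359,286),"bar":(280,288),"hammer":(60,290)}.items(): 
            print(k,W[uv[1],uv[0]].round(3))
E
```

```text
top bench z -0.0004437731630458265
40 [ 0.472 -0.242  0.04 ] ztop 0.0425 116 [ 0.47155619 -0.24369155  0.02      ]
58 [ 0.451 -0.084  0.058] ztop 0.0604 120 [ 0.45106334 -0.08473374  0.02      ]
76 [0.471 0.111 0.076] ztop 0.0782 138 [0.47235496 0.11536363 0.02      ]
94 [0.461 0.279 0.094] ztop 0.0956 155 [0.4593995  0.28091528 0.02      ]
purple [ 0.467 -0.32   0.04 ] ztop 0.042 127 [ 0.46907271 -0.32203725  0.02      ]
green [ 0.528 -0.05   0.058] ztop 0.06 119 [ 0.53037235 -0.04867189  0.02      ]
yellow [ 0.366 -0.082  0.058] ztop 0.0611 122 [ 0.36438097 -0.07989548  0.02      ]
[236.20952381 180.55      ] [225 170  24  22 420] [0.6595 0.1419 0.013 ]
[268.57476636 186.24766355] [257 175  24  23 428] [0.6533 0.0607 0.013 ]
[301.46666667 192.26666667] [290 181  24  23 435] [ 0.6465 -0.0214  0.013 ]
[332.45804989 197.8185941 ] [321 187  24  23 441] [ 0.6404 -0.0982  0.013 ]
magnet [ 0.628 -0.173  0.046]
wood a [0.486 0.18  0.028]
wood b [0.328 0.177 0.024]
tee [ 0.48  -0.461  0.014]
brass [ 0.435 -0.182  0.002]
bar [0.41  0.003 0.004]
hammer [0.35  0.506 0.024]
scene bench z 0.0029319377664182257
40 [ 0.472 -0.242  0.04 ] ztop 0.0439 240 [ 0.47417038 -0.24512142  0.02      ]
58 [ 0.451 -0.084  0.058] ztop 0.0616 228 [ 0.45341795 -0.08618245  0.02      ]
76 [0.471 0.111 0.076] ztop 0.0791 249 [0.47435971 0.1145     0.02      ]
94 [0.461 0.279 0.094] ztop 0.0972 253 [0.46103082 0.27975321 0.02      ]
purple [ 0.467 -0.32   0.04 ] ztop 0.044 244 [ 0.47125483 -0.32362321  0.02      ]
green [ 0.528 -0.05   0.058] ztop 0.0615 254 [ 0.53289485 -0.04991314  0.02      ]
yellow [ 0.366 -0.082  0.058] ztop 0.0617 211 [ 0.36639023 -0.08132032  0.02      ]
```

```bash
cat >> h.py <<'E'
from scipy.spatial.transform import Rotation as Ro
def delta(s,xyz,phi):
    """shift cm / turn (5deg units) in tool axes to reach TCP xyz, tool y at world angle phi deg, tool straight down"""
    R=Ro.from_quat(s["eef_rot"]); 
    sh=R.inv().apply(np.array(xyz)-s["position"])*100
    p=np.radians(phi); y=[np.cos(p),np.sin(p),0]; z=[0,0,-1]; T=Ro.from_matrix(np.c_[np.cross(y,z),y,z])
    t=(R.inv()*T).as_rotvec(degrees=True)/5
    return sh.round(2),t.round(2)
E
python3 - <<'E'
import pickle
from h import *
from plant import bot
d=pickle.load(open("c0.pkl","rb")); c=d["scene"]
g=c["pixels"].max(2); m=((g<45)*255).astype(np.uint8)
nn,l,st,ce=cv2.connectedComponentsWithStats(m)
for i in range(1,nn):
    if 300<st[i,4]<1500 and 300<ce[i][1]<340: print(ce[i],st[i],onplane(c,ce[i],.013)[0].round(4))
s=bot.state(); print(delta(s,[.452,-.085,.34],90))
r=d["top"]["pixels"][200:330,130:510]; cv2.imwrite("pics/crop.png",cv2.resize(r,None,fx=2.1,fy=2.1,interpolation=cv2.INTER_CUBIC))
E
```

```text
[351.09440994 320.99503106] [334 307  36  29 805] [ 0.6462 -0.0224  0.013 ]
[398.1691358  320.74444444] [381 307  36  29 810] [0.6529 0.0599 0.013 ]
[444.72626387 320.34895191] [427 307  37  28 811] [0.6593 0.1412 0.013 ]
[307.25995025 321.45771144] [290 308  36  28 804] [ 0.6404 -0.0992  0.013 ]
(array([-44.19, -42.25,   6.48]), array([ 0.  ,  0.  , -5.35]))
```

View pics/crop.png

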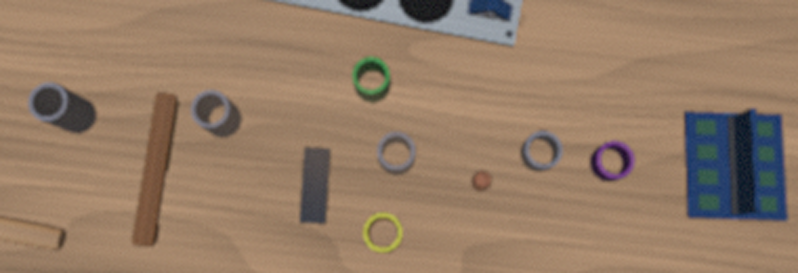

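The crop confirms the choices: grey 94 at (48,103), 76 at (212,110), 58 at (397,153) and 40 at (541,150). The green, yellow and purple ones are look-alikes. The two cameras agree on the pads to about 1 mm. I start with the 58 mm pipe.

Request:
play_rows(
  deltas=[
    [9.3,-1.4,-1.3,0.2,0,0,-0.2],
    [9.3,-4,-3.8,0.6,0,0,-0.6],
    [9.3,-6.8,-6.5,1,0,0,-1],
    [9.3,-9.6,-9.2,1.4,0,0,-1.4],
    [9.3,-12.4,-11.9,1.9,0,0,-1.8],
    [9.3,-15.2,-14.6,2.3,0,0,-2.2],
    [9.3,-18,-17.2,2.7,0,0,-2.6],
    [9.3,-20.8,-19.9,3.1,0,0,-3],
    [9.3,-23.6,-22.6,3.5,0,0,-3.4],
    [9.3,-26.4,-25.2,3.9,0,0,-3.8],
    [9.3,-29.2,-27.9,4.3,0,0,-4.2],
    [9.3,-32,-30.6,4.7,0,0,-4.5],
  ],
)

```text
time: 1.8
position: [0.3957, 0.0721, 0.3579]
eef_rot: [0.036, 0.999, 0.0, 0.001]
force: [1.0, 0.6, 0.2]
grip_width: 0.0933
gripper_force: 0.0
```

```bash
python3 -c "
from h import *
from plant import bot
s=bot.state();print(s['position'],s['time'],delta(s,[.452,-.085,.34],90))"
```

```text
[0.39570005 0.07206066 0.35794769] 1.8 (array([ -6.75, -15.26,   1.8 ]), array([ 0.  ,  0.01, -0.83]))
```

Request:
play_rows(
  deltas=[
    [9.3,-1.6,-3.6,0.4,0,0,-0.2],
    [9.3,-3.1,-7.1,0.8,0,0,-0.4],
    [9.3,-4.6,-10.5,1.2,0,0,-0.6],
    [9.3,-5.9,-13.3,1.6,0,0,-0.8],
    [9.3,-6.6,-14.9,1.8,0,0,-0.83],
    [9.3,-6.75,-15.26,1.8,0,0,-0.83],
    [9.3,-6.75,-15.26,1.8,0,0,-0.83],
  ],
)

```text
time: 2.38
position: [0.4518, -0.0843, 0.3396]
eef_rot: [0.002, 1.0, 0.0, -0.0]
force: [0.3, 0.1, 0.2]
grip_width: 0.0932
gripper_force: 0.0
```

```bash
cat > w.py <<'E'
import sys
from h import *
from plant import bot
lab,h,x,y,phi,zt=sys.argv[1],*map(float,sys.argv[2:7])
c=bot.camera("wrist"); s=bot.state()
cv2.imwrite(f"pics/w_{lab}.png",c["pixels"]); W=cloud(c)
M=(np.hypot(W[...,0]-x,W[...,1]-y)<.035)&(c["range_z"]>0)&(abs(W[...,2]-h)<.006)
P=W[M]; print("time",s["time"],"rim n",len(P),"z",P[:,2].mean().round(4) if len(P) else 0)
if len(P)>20:
    print("depth centre",circ(P[:,:2],.0185)[:2].round(4))
print("expected px",proj(c,[x,y,h]).round(0),"bgr of rim",np.median(c["pixels"][M],0) if M.any() else "")
print("pos",s["position"].round(4),"move to given:",delta(s,[x,y,zt],phi))
E
python3 w.py pipe58 .058 .452 -.085 90 .202
```

```text
time 2.4333 rim n 1301 z 0.0573
depth centre [ 0.452  -0.0838]
expected px [[316. 233.]] bgr of rim [133. 118. 117.]
pos [ 0.4514 -0.0832  0.3396] move to given: (array([-0.07, -0.19, 13.76]), array([ 0.01, -0.01, -0.03]))
```

Request:
play_rows(
  deltas=[
    [9.3,0,0,1.5,0,0,0],
    [9.3,0,0,4.5,0,0,0],
    [9.3,0,0,8,0,0,0],
    [9.3,0,0,11,0,0,0],
    [9.3,0,0,13,0,0,0],
    [9.3,0,0,13.7,0,0,0],
    [9.3,0,0,13.7,0,0,0],
    [3.5,0,0,13.7,0,0,0],
    [3.5,0,0,13.7,0,0,0],
    [3.5,0,0,13.7,0,0,0],
    [3.5,0,0,13.7,0,0,0],
    [3.5,0,0,13.7,0,0,0],
  ],
  force=30,
)

```text
time: 3.43
position: [0.4519, -0.0834, 0.2037]
eef_rot: [0.001, 1.0, -0.0, 0.001]
force: [-0.1, 0.6, -0.0]
grip_width: 0.0645
gripper_force: 0.0
```

Request:
play_rows(
  deltas=[
    [3.5,0,0,0,0,0,0],
    [3.5,0,0,0,0,0,0],
    [3.5,0,0,0,0,0,0],
    [3.5,0,0,0,0,0,0],
    [3.5,0,0,0,0,0,0],
    [3.5,0,0,0,0,0,0],
    [3.5,0,0,-1,0,0,0],
    [3.5,0,0,-3.5,0,0,0],
    [3.5,0,0,-7,0,0,0],
    [3.5,0,0,-9.3,0,0,0],
    [3.5,0,0,-10,0,0,0],
    [3.5,0,0,-10,0,0,0],
  ],
)

```text
time: 4.43
position: [0.452, -0.0833, 0.304]
eef_rot: [0.001, 1.0, -0.001, 0.002]
force: [0.9, 0.3, -3.4]
grip_width: 0.0422
gripper_force: 30.0
```

```bash
python3 -c "
from h import *
from plant import bot
s=bot.state();print(s['position'],s['grip_width'],s['gripper_force'],delta(s,[.6463,-.0219,.304],90))"
```

```text
[ 0.45197387 -0.08331768  0.30397539] 0.042221762937648386 29.999507716856897 (array([-19.42,   6.17,   0.05]), array([-0.01,  0.04, -0.02]))
```

Request:
play_rows(
  deltas=[
    [3.5,-1.2,0.4,0,0,0,0],
    [3.5,-4,1.3,0,0,0,0],
    [3.5,-7.5,2.4,0,0,0,0],
    [3.5,-11,3.5,0,0,0,0],
    [3.5,-14.5,4.6,0,0,0,0],
    [3.5,-17.5,5.6,0,0,0,0],
    [3.5,-19.1,6.1,0,0,0,0],
    [3.5,-19.4,6.2,0,0,0,0],
    [3.5,-19.4,6.2,0,0,0,0],
    [3.5,-19.4,6.2,0,0,0,0],
  ],
)

```text
time: 5.27
position: [0.6449, -0.0213, 0.3002]
eef_rot: [0.001, 1.0, 0.0, -0.002]
force: [0.0, 0.1, -2.2]
grip_width: 0.0424
gripper_force: 30.0
```

```bash
python3 -c "
from h import *
from plant import bot
s=bot.state();print(s['position'],s['grip_width'],s['gripper_force'],delta(s,[.6463,-.0219,.2175],90))
c=bot.camera('wrist');cv2.imwrite('pics/w_pl58.png',c['pixels']);print(c['R'],c['t'])"
```

```text
[ 0.64486704 -0.02130395  0.30022288] 0.04240817935178453 29.999504322186112 (array([-0.18, -0.07,  8.27]), array([ 0.01, -0.05, -0.02]))
[[ 1.24458917e-03  9.99998793e-01  9.30070552e-04]
 [ 9.70401048e-01 -1.43235960e-03  2.41494835e-01]
 [ 2.41495876e-01  6.01979581e-04 -9.70401659e-01]] [ 0.01913456 -0.62830142  0.13260773]
```

View pics/w_pl58.png

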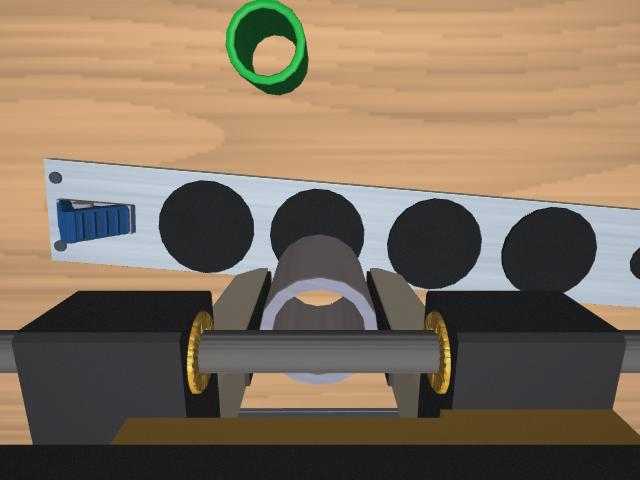

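The pipe hangs upright at (318,330), just on the camera side of pad b at (318,232). The magnet shows at the left at (95,220).

Request:
play_rows(
  deltas=[
    [3.5,-0.1,0,1.5,0,0,0],
    [3.5,-0.2,0,4,0,0,0],
    [3.5,-0.2,0,6.2,0,0,0],
    [3.5,-0.2,0,7.4,0,0,0],
    [3.5,-0.2,0,7.9,0,0,0],
    [3.5,-0.2,0,8.1,0,0,0],
    [3.5,-0.2,0,8.1,0,0,0],
  ],
)

```text
time: 5.9
position: [0.6477, -0.0219, 0.2222]
eef_rot: [0.001, 1.0, -0.0, 0.0]
force: [0.3, 0.4, -2.4]
grip_width: 0.0424
gripper_force: 30.0
```

Request:
play_rows(
  deltas=[
    [3.5,0.1,0,0.3,0,0,0],
    [3.5,0.1,0,0.5,0,0,0],
    [3.5,0.1,0,0.5,0,0,0],
    [3.5,0.1,0,0.5,0,0,0],
  ],
)

```text
time: 6.23
position: [0.6468, -0.0216, 0.2173]
eef_rot: [0.001, 1.0, -0.0, 0.0]
force: [0.1, -0.3, -2.1]
grip_width: 0.0421
gripper_force: 30.0
```

Request:
play_rows(
  deltas=[
    [3.5,0,0,0.1,0,0,0],
    [3.5,0,0,0.1,0,0,0],
    [6.5,0,0,0.1,0,0,0],
    [6.5,0,0,0.1,0,0,0],
    [6.5,0,0,0.1,0,0,0],
    [6.5,0,0,0.1,0,0,0],
    [6.5,0,0,-1.5,0,0,0],
    [6.5,0,0,-4.5,0,0,0],
    [8,0,0,-8.5,0,0,0],
    [9.3,0,0,-11.5,0,0,0],
    [9.3,0,0,-12,0,0,0],
    [9.3,0,0,-12,0,0,0],
  ],
)

```text
time: 7.23
position: [0.6474, -0.0217, 0.3402]
eef_rot: [0.001, 1.0, -0.001, 0.003]
force: [-0.7, -0.2, 0.5]
grip_width: 0.087
gripper_force: 0.0
```

```bash
python3 w.py pl58 .071 .6463 -.0219 90 .34; python3 -c "
from h import *
from plant import bot
s=bot.state();print(delta(s,[.473,-.2445,.32],0))"
```

```text
time 7.2833 rim n 1446 z 0.0702
depth centre [ 0.6472 -0.0205]
expected px [[317. 233.]] bgr of rim [153. 135. 134.]
pos [ 0.6467 -0.0216  0.3377] move to given: (array([ 0.04, -0.03, -0.23]), array([-0.01,  0.03, -0.02]))
(array([ 17.34, -22.32,   1.74]), array([ 0.02,  0.02, 17.98]))
```

Request:
play_rows(
  deltas=[
    [9.3,0.7,-0.9,0,0,0,0.7],
    [9.3,2.2,-2.8,0,0,0,2],
    [9.3,4,-5.1,0.3,0,0,3.4],
    [9.3,5.8,-7.4,0.5,0,0,4.8],
    [9.3,7.6,-9.7,0.7,0,0,6.2],
    [9.3,9.3,-12,0.9,0,0,7.6],
    [9.3,11,-14.3,1.1,0,0,9],
    [9.3,12.7,-16.5,1.3,0,0,10.4],
    [9.3,14.3,-18.5,1.5,0,0,11.8],
    [9.3,15.8,-20.3,1.7,0,0,13.2],
    [9.3,16.9,-21.7,1.7,0,0,14.6],
    [9.3,17.3,-22.3,1.7,0,0,16],
  ],
)

```text
time: 8.28
position: [0.4712, -0.2455, 0.3172]
eef_rot: [0.646, 0.763, -0.0, -0.002]
force: [-0.0, -0.6, -0.2]
grip_width: 0.0931
gripper_force: 0.0
```

Request:
play_rows(
  deltas=[
    [9.3,0,0,0,0,0,1.2],
    [9.3,0,0,0,0,0,1.9],
    [9.3,0,0,0,0,0,2],
    [9.3,0,0,0,0,0,2],
  ],
)

```text
time: 8.62
position: [0.4728, -0.244, 0.318]
eef_rot: [0.707, 0.707, -0.0, -0.002]
force: [-0.3, 0.1, 0.3]
grip_width: 0.0932
gripper_force: 0.0
```

```bash
python3 w.py pipe40 .04 .473 -.2445 0 .194
```

```text
time 8.6667 rim n 1352 z 0.0392
depth centre [ 0.4736 -0.2426]
expected px [[319. 238.]] bgr of rim [123. 109. 108.]
pos [ 0.473  -0.244   0.3184] move to given: (array([-0.07,  0.03, 12.44]), array([-0.02, -0.02,  0.  ]))
```

Request:
play_rows(
  deltas=[
    [7.5,0,0,1.5,0,0,0],
    [7.5,0,0,4.5,0,0,0],
    [7.5,0,0,8,0,0,0],
    [7.5,0,0,10.8,0,0,0],
    [7.5,0,0,12.1,0,0,0],
    [3.5,0,0,12.4,0,0,0],
    [3.5,0,0,12.4,0,0,0],
    [3.5,0,0,12.4,0,0,0],
    [3.5,0,0,12.4,0,0,0],
    [3.5,0,0,12.4,0,0,0],
    [3.5,0,0,12.4,0,0,0],
    [3.5,0,0,12.4,0,0,0],
  ],
)

```text
time: 9.67
position: [0.4736, -0.2446, 0.197]
eef_rot: [0.708, 0.707, 0.0, 0.001]
force: [-1.1, 0.5, 6.3]
grip_width: 0.0407
gripper_force: 30.0
```

Request:
play_rows(
  deltas=[
    [3.5,0,0,0,0,0,0],
    [3.5,0,0,0,0,0,0],
    [3.5,0,0,-1,0,0,0],
    [3.5,0,0,-3.5,0,0,0],
    [3.5,0,0,-7,0,0,0],
    [3.5,0,0,-9.3,0,0,0],
    [3.5,0,0,-10,0,0,0],
    [3.5,0,0,-10,0,0,0],
  ],
)

```text
time: 10.33
position: [0.4738, -0.2446, 0.2981]
eef_rot: [0.708, 0.707, 0.0, 0.002]
force: [0.2, 0.7, -1.9]
grip_width: 0.0407
gripper_force: 30.0
```

```bash
python3 -c "
from h import *
from plant import bot
s=bot.state();print(s['position'],s['grip_width'],s['gripper_force'],delta(s,[.6404,-.0987,.294],0))"
```

```text
[ 0.47378841 -0.2445953   0.29805184] 0.04074811909318168 29.9991916116835 (array([14.62, 16.64,  0.43]), array([ 0.04,  0.03, -0.02]))
```

Request:
play_rows(
  deltas=[
    [3.5,0.9,1,0,0,0,0],
    [3.5,2.9,3.3,0,0,0,0],
    [3.5,5.3,6,0,0,0,0],
    [3.5,7.8,8.9,0,0,0,0],
    [3.5,10.4,11.8,0,0,0,0],
    [3.5,12.8,14.6,0,0,0,0],
    [3.5,14.2,16.2,0,0,0,0],
    [3.5,14.6,16.6,0,0,0,0],
    [3.5,14.6,16.6,0,0,0,0],
    [3.5,14.6,16.6,0,0,0,0],
  ],
)

```text
time: 11.17
position: [0.6387, -0.0986, 0.2938]
eef_rot: [0.707, 0.707, -0.001, -0.002]
force: [0.2, 0.4, -2.6]
grip_width: 0.0409
gripper_force: 30.0
```

```bash
python3 w.py pl40 .14 .6404 -.0987 0 .21; python3 - <<'E'
from h import *
from plant import bot
c=bot.camera("wrist"); W=cloud(c); p=bot.state()["position"]
M=(np.hypot(W[...,0]-p[0],W[...,1]-p[1])<.03)&(W[...,2]<.2)&(W[...,2]>.09)
P=W[M]; g=c["pixels"][M].astype(int); print(len(P),np.percentile(P,[2,50,98],axis=0).round(4))
E
```

```text
time 11.2167 rim n 3677 z 0.1377
depth centre [ 0.639  -0.0958]
expected px [[323. 324.]] bgr of rim [148. 134. 135.]
pos [ 0.6385 -0.0992  0.2943] move to given: (array([0.05, 0.22, 8.43]), array([-0.04, -0.  , -0.02]))
12690 [[ 0.612  -0.1131  0.1007]
 [ 0.6385 -0.0896  0.1367]
 [ 0.665  -0.077   0.1979]]
```

View pics/w_pl40.png

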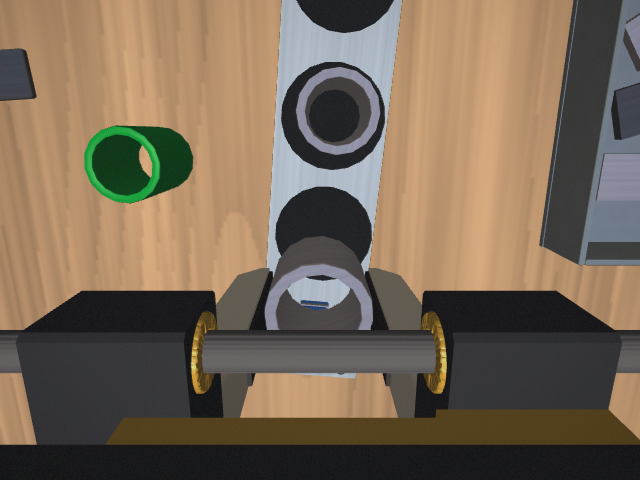

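The pipe40 hangs upright at (318,310), ahead of pad a, and pipe58 stands centred on pad b at (338,110).

Request:
play_rows(
  deltas=[
    [3.5,-0.1,0.1,1.5,0,0,0],
    [3.5,-0.2,0.2,4,0,0,0],
    [3.5,-0.2,0.2,6.2,0,0,0],
    [3.5,-0.2,0.2,7.4,0,0,0],
    [3.5,-0.2,0.2,7.9,0,0,0],
    [3.5,-0.2,0.2,8.1,0,0,0],
    [3.5,-0.2,0.2,8.1,0,0,0],
    [3.5,-0.2,0.2,8.1,0,0,0],
  ],
)

```text
time: 11.93
position: [0.642, -0.101, 0.2161]
eef_rot: [0.708, 0.706, 0.0, 0.001]
force: [0.2, -0.2, -1.9]
grip_width: 0.0409
gripper_force: 30.0
```

Request:
play_rows(
  deltas=[
    [3.5,0,-0.1,0.3,0,0,0],
    [3.5,0,-0.1,0.5,0,0,0],
    [3.5,0,-0.1,0.5,0,0,0],
    [3.5,0,-0.1,0.5,0,0,0],
  ],
)

```text
time: 12.27
position: [0.6406, -0.1005, 0.21]
eef_rot: [0.708, 0.707, 0.0, 0.0]
force: [0.2, 0.5, -1.6]
grip_width: 0.0409
gripper_force: 30.0
```

Request:
play_rows(
  deltas=[
    [3.5,0,0,0.15,0,0,0],
    [3.5,0,0,0.15,0,0,0],
    [6.5,0,0,0.1,0,0,0],
    [6.5,0,0,0.1,0,0,0],
    [6.5,0,0,0.1,0,0,0],
    [6.5,0,0,0.1,0,0,0],
    [6.5,0,0,-1.5,0,0,0],
    [6.5,0,0,-4.5,0,0,0],
    [8,0,0,-8.5,0,0,0],
    [9.3,0,0,-11.5,0,0,0],
    [9.3,0,0,-12.5,0,0,0],
    [9.3,0,0,-12.5,0,0,0],
  ],
)

```text
time: 13.27
position: [0.6414, -0.1008, 0.3385]
eef_rot: [0.708, 0.707, 0.002, 0.003]
force: [-0.5, -0.7, 0.7]
grip_width: 0.0874
gripper_force: 0.0
```

```bash
python3 w.py pd40 .053 .6404 -.0987 0 .34; python3 -c "
from h import *
from plant import bot
s=bot.state();print(delta(s,[.473,.115,.36],0))"
```

```text
time 13.3167 rim n 1280 z 0.0523
depth centre [ 0.6414 -0.0982]
expected px [[313. 230.]] bgr of rim [138. 122. 121.]
pos [ 0.6407 -0.1006  0.3357] move to given: (array([ 0.19, -0.03, -0.43]), array([ 0.03,  0.01, -0.02]))
(array([ 21.53, -16.8 ,  -2.49]), array([ 0.03,  0.01, -0.02]))
```

Request:
play_rows(
  deltas=[
    [9.3,1,-0.8,-0.5,0,0,0],
    [9.3,3.5,-2.7,-1.2,0,0,0],
    [9.3,6.5,-5.1,-2,0,0,0],
    [9.3,9.5,-7.4,-2.5,0,0,0],
    [9.3,12.5,-9.8,-2.5,0,0,0],
    [9.3,15.5,-12.1,-2.5,0,0,0],
    [9.3,18.5,-14.4,-2.5,0,0,0],
    [9.3,20.7,-16.2,-2.5,0,0,0],
    [9.3,21.5,-16.8,-2.5,0,0,0],
    [9.3,21.5,-16.8,-2.5,0,0,0],
    [9.3,21.5,-16.8,-2.5,0,0,0],
  ],
)

```text
time: 14.23
position: [0.4726, 0.1149, 0.3588]
eef_rot: [0.707, 0.707, -0.001, -0.0]
force: [0.0, -0.9, -0.6]
grip_width: 0.0929
gripper_force: 0.0
```

```bash
python3 w.py pipe76 .076 .473 .115 0 .212
```

```text
time 14.2833 rim n 1305 z 0.0753
depth centre [0.4741 0.1181]
expected px [[319. 234.]] bgr of rim [135. 119. 118.]
pos [0.4733 0.1143 0.3591] move to given: (array([ 0.08, -0.02, 14.71]), array([-0.01,  0.01, -0.02]))
```

Request:
play_rows(
  deltas=[
    [8,0.1,0,1.5,0,0,0],
    [7.5,0.3,0,4.5,0,0,0],
    [7.5,0.3,0,8.3,0,0,0],
    [7.5,0.3,0,12,0,0,0],
    [7.5,0.3,0,14.2,0,0,0],
    [3.5,0.3,0,14.7,0,0,0],
    [3.5,0.3,0,14.7,0,0,0],
    [3.5,0.3,0,14.7,0,0,0],
    [3.5,0.3,0,14.7,0,0,0],
    [3.5,0.3,0,14.7,0,0,0],
    [3.5,0.3,0,14.7,0,0,0],
    [3.5,0.3,0,14.7,0,0,0],
  ],
)

```text
time: 15.28
position: [0.4734, 0.1177, 0.2142]
eef_rot: [0.708, 0.707, 0.001, 0.001]
force: [-0.7, -1.9, 6.8]
grip_width: 0.0416
gripper_force: 30.0
```

Request:
play_rows(
  deltas=[
    [3.5,0,0,0,0,0,0],
    [3.5,0,0,0,0,0,0],
    [3.5,0,0,0,0,0,0],
  ],
)

```text
time: 15.53
position: [0.4734, 0.1177, 0.2142]
eef_rot: [0.708, 0.707, 0.001, 0.001]
force: [-2.7, -1.8, 6.9]
grip_width: 0.0417
gripper_force: 30.0
```

Request:
play_rows(
  deltas=[
    [3.5,0,0,-1,0,0,0],
    [3.5,0,0,-3.5,0,0,0],
    [3.5,0,0,-7,0,0,0],
    [3.5,0,0,-10.3,0,0,0],
    [3.5,0,0,-11,0,0,0],
    [3.5,0,0,-11,0,0,0],
  ],
)

```text
time: 16.03
position: [0.4736, 0.1179, 0.3258]
eef_rot: [0.708, 0.707, 0.002, 0.002]
force: [0.2, 1.1, -3.3]
grip_width: 0.0415
gripper_force: 30.0
```

```bash
python3 -c "
from h import *
from plant import bot
s=bot.state();print(s['position'],s['grip_width'],s['gripper_force'],delta(s,[.6531,.0603,.32],0))"
```

```text
[0.47356153 0.11786163 0.32575083] 0.0414687003658398 29.995836233720183 (array([-5.73, 17.96,  0.69]), array([ 0.07, -0.  , -0.02]))
```

Request:
play_rows(
  deltas=[
    [3.5,-0.4,1.2,0,0,0,0],
    [3.5,-1.2,3.8,0,0,0,0],
    [3.5,-2.3,7.2,0,0,0,0],
    [3.5,-3.4,10.6,0,0,0,0],
    [3.5,-4.5,14,0,0,0,0],
    [3.5,-5.3,16.6,0,0,0,0],
    [3.5,-5.7,17.8,0,0,0,0],
    [3.5,-5.7,18,0,0,0,0],
    [3.5,-5.7,18,0,0,0,0],
    [3.5,-5.7,18,0,0,0,0],
    [3.5,-5.7,18,0,0,0,0],
  ],
)

```text
time: 16.95
position: [0.6518, 0.0608, 0.3216]
eef_rot: [0.708, 0.707, -0.001, -0.001]
force: [-0.6, 0.2, -3.5]
grip_width: 0.0415
gripper_force: 30.0
```

```bash
python3 w.py pl76 .183 .6531 .0603 0 .2275
```

```text
time 17.0 rim n 5713 z 0.1823
depth centre [0.6522 0.0624]
expected px [[321. 347.]] bgr of rim [102. 101. 108.]
pos [0.6519 0.0609 0.3222] move to given: (array([-0.06,  0.14,  9.47]), array([-0.02, -0.  , -0.01]))
```

Request:
play_rows(
  deltas=[
    [3.5,-0.1,0.1,1.5,0,0,0],
    [3.5,-0.1,0.1,4.5,0,0,0],
    [3.5,-0.1,0.1,7,0,0,0],
    [3.5,-0.1,0.1,8.4,0,0,0],
    [3.5,-0.1,0.1,9,0,0,0],
    [3.5,-0.1,0.1,9.2,0,0,0],
    [3.5,-0.1,0.1,9.2,0,0,0],
    [3.5,-0.1,0.1,9.2,0,0,0],
  ],
)

```text
time: 17.67
position: [0.6543, 0.0595, 0.2323]
eef_rot: [0.708, 0.707, 0.001, 0.001]
force: [0.5, -0.1, -3.1]
grip_width: 0.0417
gripper_force: 30.0
```

Request:
play_rows(
  deltas=[
    [3.5,0,-0.1,0.3,0,0,0],
    [3.5,0,-0.1,0.45,0,0,0],
    [3.5,0,-0.1,0.45,0,0,0],
    [3.5,0,-0.1,0.45,0,0,0],
  ],
)

```text
time: 18.0
position: [0.6531, 0.0594, 0.2273]
eef_rot: [0.708, 0.707, 0.001, 0.001]
force: [-0.3, -0.4, 2.2]
grip_width: 0.0417
gripper_force: 30.0
```

Request:
play_rows(
  deltas=[
    [6.5,0,0,0,0,0,0],
    [6.5,0,0,0,0,0,0],
    [6.5,0,0,0,0,0,0],
    [6.5,0,0,0,0,0,0],
    [6.5,0,0,-1.5,0,0,0],
    [6.5,0,0,-4.5,0,0,0],
    [8,0,0,-8.5,0,0,0],
    [9.3,0,0,-12.3,0,0,0],
    [9.3,0,0,-14,0,0,0],
    [9.3,0,0,-14,0,0,0],
  ],
)

```text
time: 18.83
position: [0.6539, 0.0594, 0.3725]
eef_rot: [0.708, 0.707, 0.003, 0.004]
force: [-0.4, -0.6, -0.1]
grip_width: 0.0868
gripper_force: 0.0
```

```bash
python3 w.py pd76 .089 .6531 .0603 0 .34; python3 -c "
from h import *
from plant import bot
s=bot.state();print(delta(s,[.460,.281,.38],0))"
```

```text
time 18.8833 rim n 1301 z 0.0882
depth centre [0.6541 0.06  ]
expected px [[312. 233.]] bgr of rim [145. 128. 127.]
pos [0.6533 0.0594 0.3694] move to given: (array([ 0.09, -0.04,  2.94]), array([ 0.07,  0.01, -0.02]))
(array([ 22.13, -19.36,  -1.19]), array([ 0.07,  0.01, -0.02]))
```

Request:
play_rows(
  deltas=[
    [9.3,1,-0.9,-0.3,0,0,0],
    [9.3,3.2,-2.8,-0.6,0,0,0],
    [9.3,6,-5.3,-1,0,0,0],
    [9.3,9,-7.9,-1.2,0,0,0],
    [9.3,12,-10.5,-1.2,0,0,0],
    [9.3,15,-13.1,-1.2,0,0,0],
    [9.3,18,-15.7,-1.2,0,0,0],
    [9.3,20.6,-18,-1.2,0,0,0],
    [9.3,21.9,-19.1,-1.2,0,0,0],
    [9.3,22.1,-19.3,-1.2,0,0,0],
    [9.3,22.1,-19.3,-1.2,0,0,0],
    [9.3,22.1,-19.3,-1.2,0,0,0],
  ],
)

```text
time: 19.88
position: [0.46, 0.2805, 0.3772]
eef_rot: [0.707, 0.707, -0.001, -0.0]
force: [0.1, 0.1, 0.4]
grip_width: 0.0929
gripper_force: 0.0
```

```bash
python3 w.py pipe94 .094 .460 .281 0 .222
```

```text
time 19.9333 rim n 1298 z 0.0933
depth centre [0.4608 0.284 ]
expected px [[318. 233.]] bgr of rim [127. 113. 112.]
pos [0.4605 0.2801 0.3774] move to given: (array([ 0.1 , -0.03, 15.54]), array([-0.01,  0.01, -0.02]))
```

View pics/w_pipe94.png

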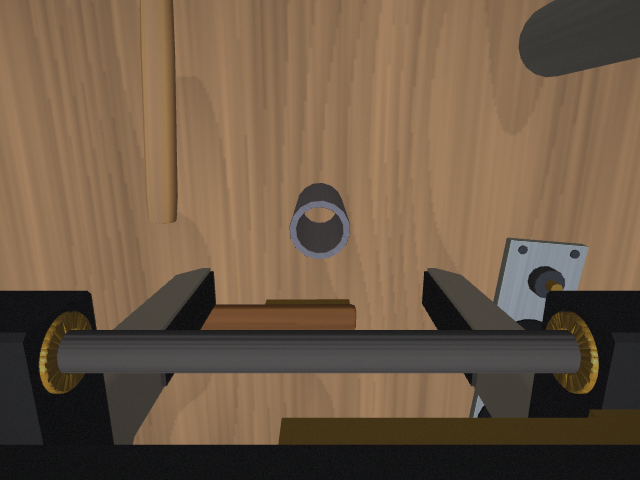

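The pipe94 at (320,228) is between the open fingers. The hammer handle (160,220) and the wood bar are clear.

Request:
play_rows(
  deltas=[
    [8,0.1,0,1.5,0,0,0],
    [7.5,0.25,0,4.5,0,0,0],
    [7.5,0.25,0,8.3,0,0,0],
    [7.5,0.25,0,12.2,0,0,0],
    [7.5,0.25,0,14.8,0,0,0],
    [3.5,0.25,0,15.4,0,0,0],
    [3.5,0.25,0,15.4,0,0,0],
    [3.5,0.25,0,15.4,0,0,0],
    [3.5,0.25,0,15.4,0,0,0],
    [3.5,0.25,0,15.4,0,0,0],
    [3.5,0.25,0,15.4,0,0,0],
    [3.5,0.25,0,15.4,0,0,0],
  ],
)

```text
time: 20.93
position: [0.4605, 0.2835, 0.226]
eef_rot: [0.708, 0.707, 0.001, 0.001]
force: [-1.6, -0.8, 6.5]
grip_width: 0.0418
gripper_force: 30.0
```

Request:
play_rows(
  deltas=[
    [3.5,0,0,0,0,0,0],
    [3.5,0,0,0,0,0,0],
    [3.5,0,0,0,0,0,0],
  ],
)

```text
time: 21.18
position: [0.4604, 0.2835, 0.226]
eef_rot: [0.708, 0.707, 0.001, 0.001]
force: [-1.9, -0.6, 6.1]
grip_width: 0.0415
gripper_force: 30.0
```

Request:
play_rows(
  deltas=[
    [3.5,0,0,-1,0,0,0],
    [3.5,0,0,-3.5,0,0,0],
    [3.5,0,0,-7,0,0,0],
    [3.5,0,0,-10.3,0,0,0],
    [3.5,0,0,-11.5,0,0,0],
    [3.5,0,0,-11.5,0,0,0],
  ],
)

```text
time: 21.68
position: [0.461, 0.2836, 0.3437]
eef_rot: [0.708, 0.707, 0.004, 0.002]
force: [-0.3, 0.0, -4.7]
grip_width: 0.0415
gripper_force: 29.9
```

```bash
python3 -c "
from h import *
from plant import bot
s=bot.state();print(s['position'],s['grip_width'],s['gripper_force'],delta(s,[.6594,.1415,.335],0))"
```

```text
[0.46100169 0.28364375 0.34374629] 0.041483401494191184 29.943673918023705 (array([-14.19,  19.85,   0.99]), array([ 0.09, -0.03, -0.02]))
```

Request:
play_rows(
  deltas=[
    [3.5,-0.7,1,0,0,0,0],
    [3.5,-2.1,3,0,0,0,0],
    [3.5,-4,5.6,0,0,0,0],
    [3.5,-6,8.4,0,0,0,0],
    [3.5,-8,11.2,0,0,0,0],
    [3.5,-10.2,14.2,0,0,0,0],
    [3.5,-12.3,17.2,0,0,0,0],
    [3.5,-13.8,19.3,0,0,0,0],
    [3.5,-14.2,19.9,0,0,0,0],
    [3.5,-14.2,19.9,0,0,0,0],
    [3.5,-14.2,19.9,0,0,0,0],
    [3.5,-14.2,19.9,0,0,0,0],
  ],
)

```text
time: 22.68
position: [0.6579, 0.1415, 0.3378]
eef_rot: [0.707, 0.707, -0.001, -0.001]
force: [0.3, 0.7, -3.5]
grip_width: 0.0413
gripper_force: 29.9
```

```bash
python3 w.py pl94 .207 .6594 .1415 0 .239
```

```text
time 22.7333 rim n 5617 z 0.205
depth centre [0.6582 0.1426]
expected px [[323. 358.]] bgr of rim [149. 132. 131.]
pos [0.6578 0.1418 0.3384] move to given: (array([-0.04,  0.18,  9.94]), array([-0.03, -0.  , -0.  ]))
```

Request:
play_rows(
  deltas=[
    [3.5,-0.1,0.1,1.5,0,0,0],
    [3.5,-0.1,0.1,4.5,0,0,0],
    [3.5,-0.1,0.1,7.3,0,0,0],
    [3.5,-0.1,0.1,8.9,0,0,0],
    [3.5,-0.1,0.1,9.5,0,0,0],
    [3.5,-0.1,0.1,9.7,0,0,0],
    [3.5,-0.1,0.1,9.7,0,0,0],
    [3.5,-0.1,0.1,9.7,0,0,0],
  ],
)

```text
time: 23.4
position: [0.6604, 0.1404, 0.2441]
eef_rot: [0.707, 0.707, 0.001, 0.001]
force: [-1.0, 0.2, -4.5]
grip_width: 0.0413
gripper_force: 29.9
```

Request:
play_rows(
  deltas=[
    [3.5,0,-0.1,0.3,0,0,0],
    [3.5,0,-0.1,0.5,0,0,0],
    [3.5,0,-0.1,0.5,0,0,0],
    [3.5,0,-0.1,0.5,0,0,0],
  ],
)

```text
time: 23.73
position: [0.6593, 0.1399, 0.2389]
eef_rot: [0.708, 0.706, 0.001, 0.001]
force: [-2.3, -0.1, 5.4]
grip_width: 0.0416
gripper_force: 30.0
```

In contact with the pad; I release and rise.

Request:
play_rows(
  deltas=[
    [6.5,0,0,0,0,0,0],
    [6.5,0,0,0,0,0,0],
    [6.5,0,0,0,0,0,0],
    [6.5,0,0,0,0,0,0],
    [6.5,0,0,-1.5,0,0,0],
    [6.5,0,0,-4.5,0,0,0],
    [8,0,0,-8.5,0,0,0],
    [9.3,0,0,-12.3,0,0,0],
    [9.3,0,0,-14,0,0,0],
    [9.3,0,0,-14,0,0,0],
    [9.3,0,0,-14,0,0,0],
  ],
)

```text
time: 24.65
position: [0.6591, 0.1399, 0.3785]
eef_rot: [0.708, 0.707, 0.001, 0.001]
force: [0.7, 0.3, -0.2]
grip_width: 0.0915
gripper_force: 0.0
```

Request:
play_rows(
  deltas=[
    [9.3,1,-2,0,0,0,0],
    [9.3,3,-6,0,0,0,0],
    [9.3,4.5,-9,0,0,0,0],
    [9.3,6,-12,0,0,0,0],
    [9.3,6.5,-13,0,0,0,0],
    [9.3,6.5,-13,0,0,0,0],
    [9.3,6.5,-13,0,0,0,0],
    [9.3,6.5,-13,0,0,0,0],
  ],
)

```text
time: 25.32
position: [0.5302, 0.2046, 0.3765]
eef_rot: [0.708, 0.706, -0.0, 0.0]
force: [0.1, -0.5, -0.4]
grip_width: 0.0929
gripper_force: 0.0
```

```bash
python3 - <<'E'
from h import *
from plant import bot
T={"40":(.6404,-.0987,.053),"58":(.6463,-.0219,.071),"76":(.6531,.0603,.089),"94":(.6594,.1415,.107)}
for n in("top","scene"):
    c=bot.camera(n); W=cloud(c); cv2.imwrite(f"pics/{n}_end.png",c["pixels"])
    for k,(x,y,h) in T.items():
        P=W[(np.hypot(W[...,0]-x,W[...,1]-y)<.035)&(abs(W[...,2]-h)<.008)]
        if len(P)>5: print(n,k,len(P),"ztop",np.percentile(P[:,2],90).round(4),"offset mm",((circ(P[:,:2],.0185)[:2]-[x,y])*1000).round(1))
    print([(m["at"],m["conf"]) for m in bot.masks_of(n,"tee_mid")][:1])
E
```

```text
top 40 121 ztop 0.0543 offset mm [-1.5 -1.3]
top 58 128 ztop 0.0726 offset mm [-0.9 -0.1]
top 76 138 ztop 0.0905 offset mm [-1.5 -2.9]
top 94 143 ztop 0.1084 offset mm [-1.5 -4. ]
[([280.4, 478.9], 0.76)]
scene 40 292 ztop 0.0562 offset mm [ 1.2 -2.4]
scene 58 299 ztop 0.0742 offset mm [ 1.9 -0.9]
scene 76 314 ztop 0.0922 offset mm [ 1.2 -3.7]
scene 94 324 ztop 0.1098 offset mm [ 0.9 -4.8]
[([271.8, 111.2], 0.67)]
```

View pics/scene_end.png

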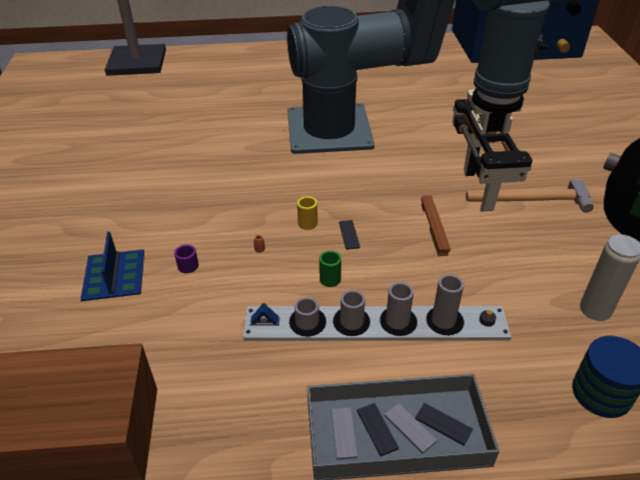

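All four pipes stand upright on the pads, rising in height from the magnet at (264,316): 40 at (307,315), 58 at (352,311), 76 at (400,307) and 94 at (447,303). They are at most about 5 mm off centre, the T-joint hasn't moved, and the gripper is clear.

```bash
python3 -c "
from plant import bot
print(bot.finish_job())"
```

```text
the job is handed in; nothing more can be done
None
```

The job is handed in, though the judge gave no verdict: the 40, 58, 76 and 94 mm pipes stand on pads a to d in order from the magnet, all released and at most about 5 mm off centre against the 12 mm allowed, the T-joint has not moved, and it took about 25 s of the 99 s.

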